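# Load the collar nut into the jig's T-slot

### The arm

A 6-joint arm with a two-finger parallel gripper is mounted at the origin on a cart in front of the work surface, level with it; the furniture and walls round the work are solid. World frame = base frame: x ahead of the robot, y to its left, z up, the work surface at z = 0. Lengths are in m, angles in rad, forces in N, time in s.
With the tool pointing down it reaches from about 0.35 to 0.775 m from the base axis. Payload 5.5 kg.
Tool frame: the origin (TCP) lies at the very end of the fingers, on their centre line; the grasp point (between the pads) lies 19 mm behind it; z points along the fingers, y is the line along which they close (so a half turn about z gives the same grasp; the last joint's range is limited). The gripper opens to 85 mm and grips with 20 to 120 N. Pads are 22 mm wide; open, the fingers measure 114 mm over their backs; the gripper's body (76 mm by 85 mm) begins 54 mm behind the grasp point. The pads swing forward as they close: fully open they stand 13 mm farther back than shut.
Start: joints at [1.025, 0.313, 0.046, 1.304, 0, 1.431], TCP at [0.227, 0.528, 0.231] pointing down, gripper open.
Joint ranges: [-2.76, 2.76], [-0.86, 1.69], [-1.03, 1.26], [-2.2, 2.34], [-1.47, 1.5], [-3.14, 3.14]. Speed limits (rad/s): [2.57, 2.57, 3.14, 3.14, 3.14, 3.14].

### API

Orientations are given as a unit quaternion [w, x, y, z].
In Python, from workcell import get_state, read_camera, calibration, hand_in gives the robot as it stands.
- The arm moves only by the tool drive_tool, never from a script. Its argument "deltas" is a list that holds one entry, the list of rows, each a list of 7 numbers: the closure in counts, from 0 (fully open) to 255 (shut), then the shift along the tool's x, y, z in m, then the turn, a rotation vector about the tool's x, y, z in degrees. A call has 1 to 12 rows; each row is the pose to reach, as a shift and turn from the pose commanded when the call began, along the tool's axes at that moment; what a row does not reach only later rows make up. A row lasts 1/8 s, in which the tool goes at most 62.5 mm and 10.7 degrees, less where a joint would pass 70% of its speed; a pose out of reach is approached as far as the arm can. A call with a gripper value outside its range is refused whole. The fingers move at their own pace and stop on an object; "newtons" is the grip in N (left out, the last holds). Time passes only in rows, so rows that repeat a pose let the fingers close. It gives the time, the measured TCP pose, the force, the opening and the grip force at its end, in the units of the state.
- get_state(): the state, without advancing time (a new reading comes with each control period).
- read_camera(name): name is "scene" or "top" or "wrist"; returns (picture, depth): 480x640x3 uint8, red, green, blue; 480x640 float32, m along the optical axis (not along the pixel's ray), 0 where there is no reading.
- calibration(name): a dict with "mtx" (3x3 intrinsics, pixels), "world_from_camera" (4x4, takes a point from camera to world coordinates). Camera axes: x right, y up, looking along -z (the intrinsics and any distortion apply to the point x, -y, -z); pixel columns grow to the right and rows downward; lengths in m; the calibration is good to about 2 mm. The wrist camera is an equidistant fisheye: a pixel r from the principal point sees the ray r / f radians off the axis. A picture is of the moment at which its call begins: read the wrist's pose just before it. calibration takes no time and is no camera call; for the wrist camera it gives the pose at the moment of the call.
- hand_in(): hands the job in; it is judged then, once.
The state is a dict: "clock": time; "joint_pos": joint angles; "qvel": joint speeds; "tau": joint torques, N m; "tcp_pos": TCP position; "orientation": TCP orientation; "wrist_force": force on the tool from outside, world axes, zero at the start; "ft_torque": the same for the moment, N m; "finger_gap": finger opening in m; "grip_force": force on a finger pad.
Only numpy, scipy, OpenCV 4.12 (cv2) and the standard library are available. Lean on these libraries where they do the work, as an engineer would, in place of code of your own. Each camera call takes 0.05 s, during which the arm holds its last target. There are 200 camera calls.

### The job

Load the hold-down nut into the plywood jig's T-slot: with the fingertips nudge the collar nut over the jig, without gripping or lifting it, until it drops into the drop-in pocket; then push it along the slot under the steel lips, past the spring catch, fully home against the end stop. Push gently, never with more than 16 N, and leave the pencil and the spacer ring on the jig where they lie.

Things in the scene. Friction and masses are not known exactly. Their poses are not given: they have to be found in the camera images.
- jig: Plywood jig base held fast to the table by magnets, 340 x 200 x 24 mm; origin at the centre of its underside, x along its T-slot (from pocket to end stop), z up; top at z 24. Slot axis at y 0. Beech fence 22 mm high on the +y edge (y 80 to 98, x -56 to 169); magnet knobs up to 22 mm high, 37 wide, at (-35, -77) and (138, -70); end stop block 10 mm high at x 125 to 147.
- pocket (a point): Drop-in pocket at the slot's start: 10 mm deep, its -x end a half circle of radius 19.5 mm about this point, ahead of it straight, 39 mm wide; point on its floor, axes as the jig's. The nut can hang tilted on the rim until nudged on. From 24 mm ahead (+x) flush steel lips 3 mm thick cover the slot (7 mm free below): gap between them 26.5 mm, its mouth bevelled out to 39 over 11 mm.
- home (a point): Where the nut's origin is when the nut is home: on the slot floor 137.5 mm ahead (+x) of the pocket point, axes as the jig's. A spring ball catch in the slot's +y wall, under the lip, bears on the collar: it resists with 3 to 10 N from 12 to 1.5 mm before home. Then the rigid stop: push slowly there and stop when the force climbs above the catch's; an arm gives a few mm under such loads.
- collar_nut: Loose plain steel nut, 24 mm tall, about 0.1 kg: round collar 35 mm across, 5 mm thick at the bottom, above it a hexagon 24 mm over flats, 27.7 over corners; origin at the centre of its underside, two flats face its x. In the slot two flats must lie along the lips (to 10 degrees; the bevels help turn it); it then stands 14 mm above the jig's top. The fingers' forces on it add up.
- pencil_on_jig: Flat carpenter's pencil 178 x 15 x 8 mm lying on the jig along the fence; a bystander. Origin under its middle, y along it.
- ring_on_jig: Plain steel spacer ring, 50 mm across, 10 mm high, lying on the jig; a bystander. Origin at the centre of its underside.
Not all that is in view belongs to the job. What is meant by the collar_nut is not black or orange, and is the smaller of those in its own colour.

How it is judged:
On the way:
1. the nut has dropped into the pocket: its underside within 2 mm of the floor, its centre within 30 mm of the pocket point (z of collar_nut in the frame of pocket below 0.002 m and horizontal distance between collar_nut and pocket below 0.03 m), for 0.1 s.
At the end, for the whole second after the job is handed in: The nut stands on the slot floor under the lips (within 2 mm), home against the end stop (its centre not more than 1.5 mm short of the home point), at rest and let go; pencil and spacer ring within 20 mm of where they lay (x of collar_nut in the frame of home between -0.0015 and 0.004 m and horizontal distance between collar_nut and home below 0.005 m and z of collar_nut in the frame of home below 0.002 m and linear speed of collar_nut below 0.02 m/s and distance of each of pencil_on_jig, ring_on_jig from where it was at the start of the episode below 0.02 m); the robot touches nothing.
It fails at once if the fingers press the nut with more than 16 N (contact force between the fingers and collar_nut above 16 N).
It fails at once if the nut is lifted off the jig (5 mm) (z of collar_nut in the frame of jig above 0.029 m).
It fails at once if the pencil on the jig is moved by over 20 mm (distance of pencil_on_jig from where it was at the start of the episode above 0.02 m).
It fails at once if the spacer ring on the jig is moved by over 20 mm (distance of ring_on_jig from where it was at the start of the episode above 0.02 m).
It also fails if it takes over 48 s, if anything falls off the work surface, if the arm or the gripper's body presses on something with over 40 N, if the wrist force passes 120 N, or if a joint passes its speed limit or range.

## Working session

There is one attempt and no reset: what is moved stays moved. The work goes in short steps, Python scripts to look and compute and a tool call to move; the robot and the scene stay as the last step left them, time stands still between calls to the robot, and variables do not carry over. Pictures are saved under pics/ and viewed, at most 10 in all, crops included, and the job is handed in when it is done.

Besides the shell and the picture viewer there is one more tool, called after ">>>" as a command line: name --argument value ..., lists and objects as JSON in quotes. drive_tool: Moves the arm, as the interface text tells. Its arguments: {"type":"object","properties":{"deltas":{"type":"array","items":{"type":"array","items":{"type":"array","items":{"type":"number"}}}},"newtons":{"type":"number"}},"required":["deltas"]}

```bash
mkdir -p pics
python3 - <<'E'
from workcell import *
import cv2,numpy as np
s=get_state(); print(s)
for n in ("top","scene"):
    p,d=read_camera(n); cv2.imwrite(f"pics/{n}1.png",p[:,:,::-1]); np.save(f"{n}_d.npy",d); np.save(f"{n}_p.npy",p)
    c=calibration(n); print(n,c)
E
```

```text
{'clock': 0.0, 'joint_pos': array([1.02538107e+00, 3.13992799e-01, 4.49659397e-02, 1.30361402e+00,
       1.56306147e-05, 1.43118907e+00]), 'qvel': array([ 0.00129198, -0.00044587,  0.00030796, -0.00093924, -0.00098448,
       -0.00043757]), 'tau': array([ 1.81907129e-03, -4.80622673e+01,  2.98535514e+01,  1.93609967e-02,
       -2.44218645e-04,  3.51280008e-06]), 'tcp_pos': array([0.22672214, 0.52784566, 0.23040788]), 'orientation': array([-3.17111667e-04,  2.01514526e-01,  9.79485092e-01, -8.66081947e-04]), 'wrist_force': array([-0.02726487, -0.19109525,  0.02119731]), 'ft_torque': array([ 0.04434716,  0.03985715, -0.0259122 ]), 'grip_force': 0.0, 'finger_gap': 0.08560815597076968}
top {'mtx': array([[517.6587704 ,   0.        , 320.00618491],
       [  0.        , 517.6587704 , 247.72785013],
       [  0.        ,   0.        ,   1.        ]]), 'world_from_camera': array([[ 0.02358454,  0.99073784, -0.13372473,  0.38964508],
       [-0.99960527,  0.02541252,  0.01197921,  0.03471441],
       [ 0.01526654,  0.13338942,  0.99094611,  0.90634408],
       [ 0.        ,  0.        ,  0.        ,  1.        ]])}
scene {'mtx': array([[594.23800362,   0.        , 317.23099339],
       [  0.        , 594.23800362, 239.02945037],
       [  0.        ,   0.        ,   1.        ]]), 'world_from_camera': array([[ 0.63786845,  0.58605485, -0.49966344,  0.07558591],
       [-0.77007615,  0.47665657, -0.42400617, -0.33712724],
       [-0.01032301,  0.65523906,  0.75535105,  0.70309116],
       [ 0.        ,  0.        ,  0.        ,  1.        ]])}
```

View pics/top1.png

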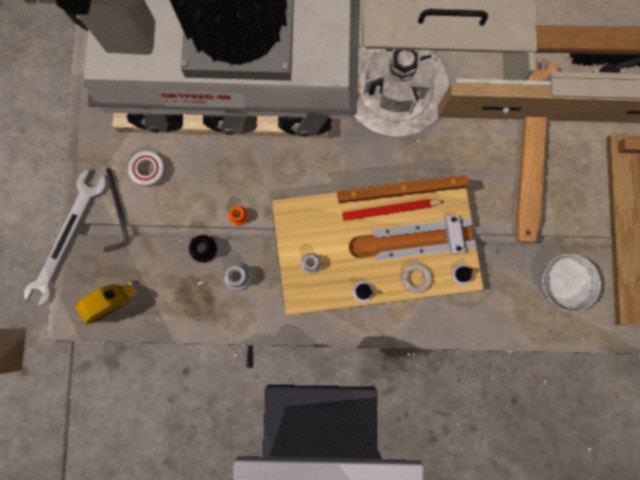

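View pics/scene1.png

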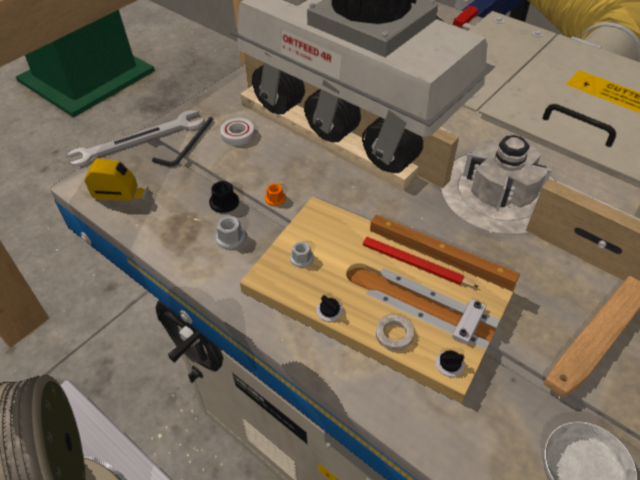

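The top view shows the jig with corners near (272,200), (467,178), (483,290) and (286,314). The nut is at (311,263), the pocket at about (360,246), the ring at (417,278), the pencil at (393,210), and knobs at (363,291) and (463,274). The larger grey nut at (236,277) is a decoy.

```bash
cat > h.py <<'E'
import numpy as np,cv2
from workcell import *
def ray(c,uv):
    K=c["mtx"];uv=np.atleast_2d(uv).astype(float)
    d=np.c_[(uv[:,0]-K[0,2])/K[0,0],-(uv[:,1]-K[1,2])/K[1,1],-np.ones(len(uv))]
    T=c["world_from_camera"];return T[:3,3],d@T[:3,:3].T
def onplane(c,uv,z):
    o,d=ray(c,uv);return o+d*((z-o[2])/d[:,2])[:,None]
def proj(c,P):
    T=c["world_from_camera"];q=(np.atleast_2d(P)-T[:3,3])@T[:3,:3];K=c["mtx"]
    return np.c_[K[0,2]+K[0,0]*q[:,0]/-q[:,2],K[1,2]-K[1,1]*q[:,1]/-q[:,2]]
E
python3 - <<'E'
from h import *
for n,poly in (("top",[(265,190),(475,170),(492,295),(280,322)]),("scene",[(312,195),(525,268),(470,400),(235,290)])):
    c=calibration(n);p=np.load(n+"_p.npy");d=np.load(n+"_d.npy")
    hsv=cv2.cvtColor(p,cv2.COLOR_RGB2HSV)
    m=cv2.inRange(hsv,(12,70,120),(28,200,255))
    r=np.zeros_like(m);cv2.fillPoly(r,[np.array(poly)],255);m&=r
    # keep pixels at height 0.024
    v,u=np.nonzero(m);o,dd=ray(c,np.c_[u,v]);P=o+dd*d[v,u][:,None]
    ok=abs(P[:,2]-.024)<.008
    print(n,len(P),ok.sum(),np.median(P[:,2]))
    Q=onplane(c,np.c_[u,v][ok],.024)[:,:2]
    rc=cv2.minAreaRect(np.float32(Q*1000));print(rc,cv2.boxPoints(rc).round(1).tolist())
    # grey things on jig heights>0.03
    v,u=np.nonzero(r);o,dd=ray(c,np.c_[u,v]);P=o+dd*d[v,u][:,None]
    hi=np.zeros_like(r);k=(P[:,2]>.032)&(P[:,2]<.08);hi[v[k],u[k]]=1
    nn,l,st,ce=cv2.connectedComponentsWithStats(hi)
    for i in range(1,nn):
        if st[i,4]>15:
            q=P[l[v,u]==i];print(st[i].tolist(),q.mean(0).round(4),q.max(0).round(4),q.min(0).round(4))
c=calibration("top");print(proj(c,[[.227,.528,.231]]))
# rectified top-plane view: x right = -world y, 0.5mm/px
n=700
for nme in("top","scene"):
    c=calibration(nme);gx,gy=np.meshgrid(np.arange(800),np.arange(560))
    W=np.c_[(.62-gy.ravel()*.0005),(.16-gx.ravel()*.0005),np.full(gx.size,.024)]
    uv=proj(c,W).astype(np.float32).reshape(560,800,2)
    im=cv2.remap(np.load(nme+"_p.npy"),uv[...,0],uv[...,1],cv2.INTER_CUBIC);cv2.imwrite(f"pics/rect_{nme}.png",im[:,:,::-1])
E
```

```text
top 17506 15121 0.023188270525220933
((518.9974365234375, -73.68487548828125), (203.014892578125, 339.7547912597656), 8.74085521697998) [[392.8999938964844, 78.80000305175781], [444.5, -257.0], [645.0999755859375, -226.1999969482422], [593.5, 109.5999984741211]]
[338, 175, 131, 28, 1541] [ 0.6126 -0.1155  0.0444] [ 0.6387 -0.0041  0.0499] [ 0.5878 -0.227   0.032 ]
[420, 199, 11, 8, 28] [ 0.5902 -0.1557  0.0331] [ 0.5976 -0.1466  0.0353] [ 0.5848 -0.1643  0.0322]
[400, 201, 19, 10, 56] [ 0.5845 -0.1285  0.033 ] [ 0.5932 -0.1123  0.0352] [ 0.5765 -0.1435  0.032 ]
[373, 205, 16, 11, 47] [ 0.5754 -0.0782  0.0329] [ 0.5849 -0.0654  0.035 ] [ 0.5668 -0.0915  0.0321]
[392, 204, 8, 6, 20] [ 0.5825 -0.1046  0.0332] [ 0.5871 -0.0983  0.0351] [ 0.5778 -0.1105  0.0321]
[367, 207, 9, 7, 21] [ 0.5757 -0.0604  0.0331] [ 0.5809 -0.0552  0.0356] [ 0.5698 -0.069   0.0321]
[350, 209, 16, 9, 44] [ 0.5694 -0.0374  0.033 ] [ 0.5764 -0.026   0.0357] [ 0.5622 -0.0518  0.032 ]
[447, 215, 18, 39, 400] [ 0.5376 -0.2077  0.0343] [ 0.5705 -0.1929  0.0425] [ 0.5043 -0.2222  0.032 ]
[304, 254, 15, 17, 139] [0.4816
[... 674 characters left out ...]
.1251  0.0436] [ 0.6382 -0.0068  0.0507] [ 0.5858 -0.2298  0.032 ]
[363, 237, 102, 47, 608] [ 0.5767 -0.0942  0.0332] [ 0.597  -0.0157  0.0365] [ 0.5568 -0.1679  0.032 ]
[292, 242, 19, 21, 302] [0.479  0.0359 0.0432] [0.4929 0.0496 0.0512] [0.4667 0.0238 0.032 ]
[320, 295, 20, 22, 325] [ 0.4321 -0.0538  0.0403] [ 0.4488 -0.0378  0.0484] [ 0.4206 -0.0674  0.0321]
[453, 300, 34, 43, 709] [ 0.5345 -0.2101  0.0353] [ 0.5711 -0.1944  0.043 ] [ 0.5023 -0.2252  0.032 ]
[376, 315, 38, 34, 643] [ 0.4588 -0.1426  0.0346] [ 0.4846 -0.117   0.0375] [ 0.4347 -0.167   0.032 ]
[440, 351, 25, 22, 397] [ 0.4647 -0.2237  0.0406] [ 0.4807 -0.2089  0.0493] [ 0.4535 -0.236   0.032 ]
[[-89.26381793 440.31502197]]
```

View pics/rect_top.png

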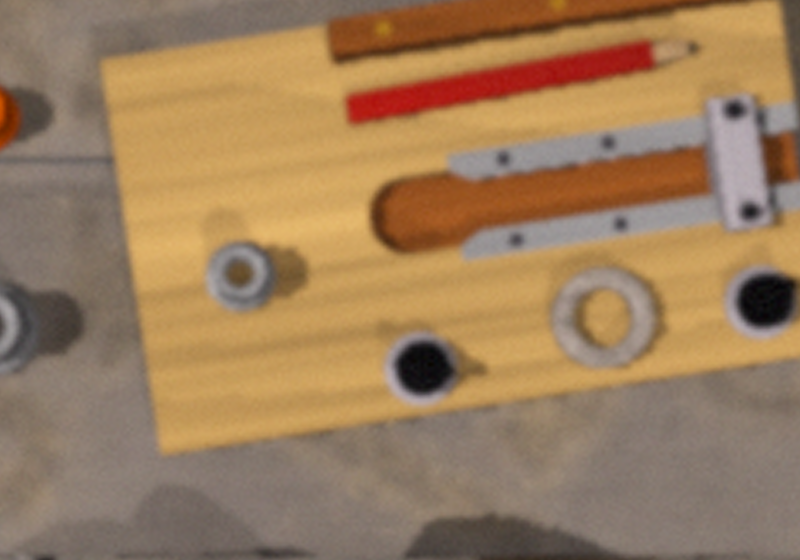

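The rectified top view fits. The jig's x axis points at about -81.3° in the world. The pocket is at about (0.513,-0.045) and the nut at about (0.480,0.037). I'll push with partly closed fingers used as a fork, straddling the back of the nut.

>>> drive_tool --deltas '[[[200,-0.05,-0.04,0.014,0,0,6],[200,-0.1,-0.08,0.028,0,0,12],[200,-0.15,-0.12,0.042,0,0,18],[200,-0.2,-0.16,0.056,0,0,24],[200,-0.25,-0.2,0.07,0,0,30],[200,-0.3,-0.24,0.084,0,0,36],[200,-0.35,-0.28,0.098,0,0,42],[200,-0.395,-0.319,0.11,0,0,45.5],[200,-0.395,-0.319,0.11,0,0,45.5],[200,-0.395,-0.319,0.11,0,0,45.5]]]' --newtons 20

```text
clock: 1.35
tcp_pos: [0.4639, 0.0785, 0.1207]
orientation: [-0.001, 0.566, 0.825, -0.0]
wrist_force: [0.6, 0.0, 0.5]
finger_gap: 0.0187
grip_force: 0.0
```

Run:
```python
from h import *
s=get_state();print(s["clock"],s["tcp_pos"],s["orientation"],s["finger_gap"],s["wrist_force"],s["joint_pos"])
c=calibration("wrist");p,d=read_camera("wrist");cv2.imwrite("pics/w1.png",p[:,:,::-1]);np.save("w1.npy",d);np.save("w1p.npy",p);np.save("w1T.npy",c["world_from_camera"]);print(c)
```

```text
1.35 [0.46385922 0.07845096 0.12070956] [-7.29867855e-04  5.65510632e-01  8.24740639e-01 -2.65303192e-04] 0.01870421102358143 [0.57601014 0.01503622 0.5121687 ] [-3.58810020e-03  1.80623698e-01 -4.09986261e-01  9.81691717e-01
  3.82484556e-04  1.19851656e+00]
{'mtx': array([[371.64829954,   0.        , 320.72014876],
       [  0.        , 371.64829954, 240.92832414],
       [  0.        ,   0.        ,   1.        ]]), 'world_from_camera': array([[ 9.33046015e-01, -3.44890337e-01, -1.02351309e-01,
         4.37894904e-01],
       [ 3.59756785e-01,  8.94142436e-01,  2.66616502e-01,
         1.47143663e-01],
       [-4.36806357e-04, -2.85587043e-01,  9.58352675e-01,
         2.62388534e-01],
       [ 0.00000000e+00,  0.00000000e+00,  0.00000000e+00,
         1.00000000e+00]])}
```

View pics/w1.png

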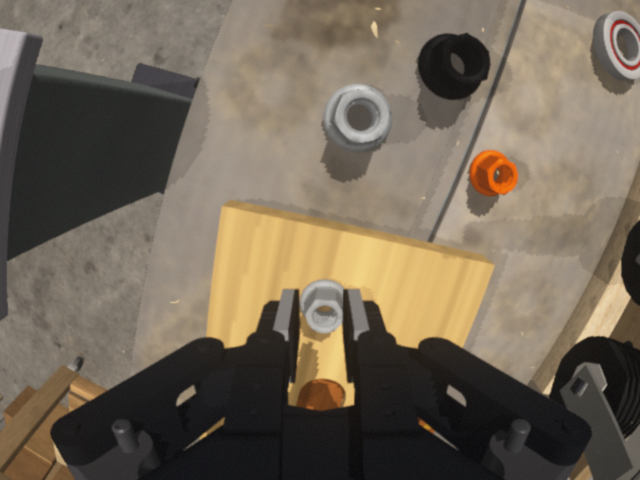

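The wrist camera looks from behind. The nut is at about (323,308) between the fingers, and the pocket's start is at about (321,395), nearly in line.

```bash
cat >> h.py <<'E'
def fray(c,uv):
    K=c["mtx"];q=(np.atleast_2d(uv)-K[:2,2])/K[0,0];t=np.linalg.norm(q,axis=1)+1e-9
    d=np.c_[q[:,0]/t*np.tan(t),-q[:,1]/t*np.tan(t),-np.ones(len(t))]
    T=c["world_from_camera"];return T[:3,3],d@T[:3,:3].T
def fplane(c,uv,z):
    o,d=fray(c,uv);return o+d*((z-o[2])/d[:,2])[:,None]
def fproj(c,P):
    T=c["world_from_camera"];q=(np.atleast_2d(P)-T[:3,3])@T[:3,:3]
    x,y,z=q[:,0],-q[:,1],-q[:,2];r=np.hypot(x,y)+1e-12;th=np.arctan2(r,z);K=c["mtx"]
    return np.c_[K[0,2]+K[0,0]*th*x/r,K[1,2]+K[1,1]*th*y/r]
def rect(c,p,z,cx,cy,ux,half=100,s=.00025,n=600):
    # rectified patch at height z centred (cx,cy), image right = direction ux
    ux=np.array(ux)/np.linalg.norm(ux);uy=np.array([-ux[1],ux[0]])
    g,h=np.meshgrid(np.arange(n),np.arange(n));a=(g-n/2)*s;b=(n/2-h)*s
    W=np.stack([cx+a*ux[0]+b*uy[0],cy+a*ux[1]+b*uy[1],np.full(a.shape,z)],-1).reshape(-1,3)
    uv=fproj(c,W).astype(np.float32).reshape(n,n,2)
    return cv2.remap(p,uv[...,0],uv[...,1],cv2.INTER_CUBIC)
E
python3 - <<'E'
from h import *
c=calibration("wrist");p=np.load("w1p.npy");d=np.load("w1.npy");
v,u=np.mgrid[270:345,285:360];v=v.ravel();u=u.ravel()
o,dd=fray(c,np.c_[u,v]);P=o+dd*d[v,u][:,None]
k=(P[:,2]>.042)&(P[:,2]<.055);q=P[k];print("top",k.sum(),q.mean(0),np.ptp(q,axis=0),(q.max(0)+q.min(0))/2)
k=(P[:,2]>.0265)&(P[:,2]<.055);q=P[k];print("all",k.sum(),q.mean(0),np.ptp(q,axis=0),(q.max(0)+q.min(0))/2)
print("jig z",np.median(P[(P[:,2]<.027)&(P[:,2]>.01),2]))
ux=(.152,-.988)
a=rect(c,p,.048,.480,.037,ux,s=.0002,n=400);b=rect(c,p,.024,.480,.02,ux,s=.0005,n=400)
cv2.imwrite("pics/r1.png",np.hstack([a,b])[:,:,::-1])
E
```

```text
top 817 [0.48070865 0.0417283  0.04644388] [0.02490965 0.02646122 0.00729423] [0.48087343 0.04129702 0.04567942]
all 1737 [0.47890462 0.04412878 0.03876839] [0.02900681 0.03090528 0.02282202] [0.47882485 0.04278909 0.03791553]
jig z 0.023405014062311852
```

View pics/r1.png

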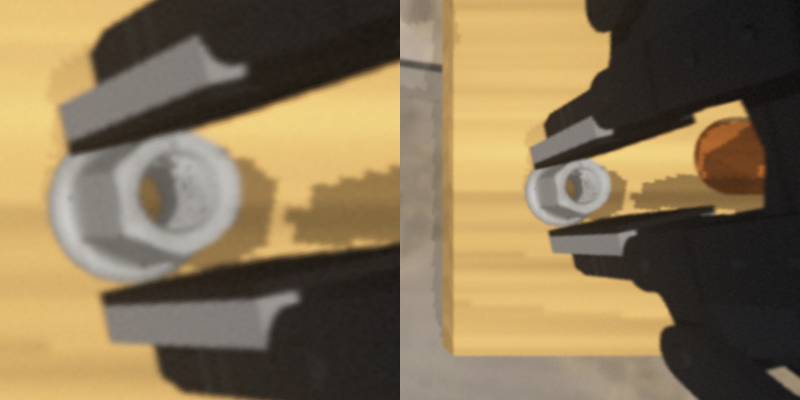

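>>> drive_tool --deltas '[[[212,0,0.001,0.04,0,0,0],[212,0,0.001,0.08,0,0,0],[212,0,0.001,0.088,0,0,0],[212,-0.006,0.001,0.088,0,0,0],[212,-0.012,0.001,0.088,0,0,0],[212,-0.016,0.001,0.088,0,0,0],[212,-0.02,0.001,0.088,0,0,0],[212,-0.024,0.001,0.088,0,0,0],[212,-0.028,0.001,0.088,0,0,0],[212,-0.032,0.001,0.088,0,0,0],[212,-0.036,0.001,0.088,0,0,0],[212,-0.04,0.001,0.088,0,0,0]]]'

```text
clock: 2.9
tcp_pos: [0.4795, 0.0422, 0.0332]
orientation: [-0.0, 0.565, 0.825, -0.0]
wrist_force: [1.0, -0.0, 0.6]
finger_gap: 0.0142
grip_force: 0.3
```

```bash
cat > look.py <<'E'
from h import *
import sys
nm=sys.argv[1];zt=float(sys.argv[2])  # zt = height of nut top
s=get_state();print(s["clock"],s["tcp_pos"].round(4),s["orientation"].round(4),s["finger_gap"].round(4),s["wrist_force"].round(2))
c=calibration("wrist");p,d=read_camera("wrist");np.save("w.npy",d);np.save("wp.npy",p)
ux=np.array((.152,-.988));t=s["tcp_pos"]
q=s["orientation"];hx=-(2*q[1]**2-1),-2*q[1]*q[2];cx,cy=t[0]+.02*hx[0],t[1]+.02*hx[1]
a=rect(c,p,zt,cx,cy,ux,s=.00015,n=400);b=rect(c,p,.024,cx,cy,ux,s=.0005,n=400)
cv2.imwrite(f"pics/{nm}.png",np.hstack([a,b])[:,:,::-1]);print("centre",cx,cy)
v,u=np.mgrid[0:480,0:640];v=v.ravel();u=u.ravel();o,dd=fray(c,np.c_[u,v]);P=o+dd*d[v,u][:,None]
hsv=cv2.cvtColor(p,cv2.COLOR_RGB2HSV).reshape(-1,3)
k=(abs(P[:,2]-zt)<.003)&(np.hypot(P[:,0]-cx,P[:,1]-cy)<.025)&(hsv[:,2]>110)&(hsv[:,1]<60)
print("nut top px",k.sum(),P[k].mean(0).round(4),((P[k].max(0)+P[k].min(0))/2).round(4))
E
python3 look.py a1 .048
```

```text
Traceback (most recent call last):
  File "look.py", line 4, in <module>
    s=get_state();print(s["clock"],s["tcp_pos"].round(4),s["orientation"].round(4),s["finger_gap"].round(4),s["wrist_force"].round(2))
                                                                                   ^^^^^^^^^^^^^^^^^^^^^
AttributeError: 'float' object has no attribute 'round'
```

```bash
sed -i 's/s\["finger_gap"\].round(4)/s["finger_gap"]/' look.py; python3 look.py a1 .048
```

```text
2.9 [0.4795 0.0422 0.0332] [-1.000e-04  5.646e-01  8.254e-01 -0.000e+00] 0.014199918363910933 [ 0.96 -0.04  0.57]
centre 0.4867009716842036 0.023540312479790465
nut top px 380 [0.4821 0.0248 0.0467] [0.4871 0.0227 0.0467]
```

View pics/a1.png

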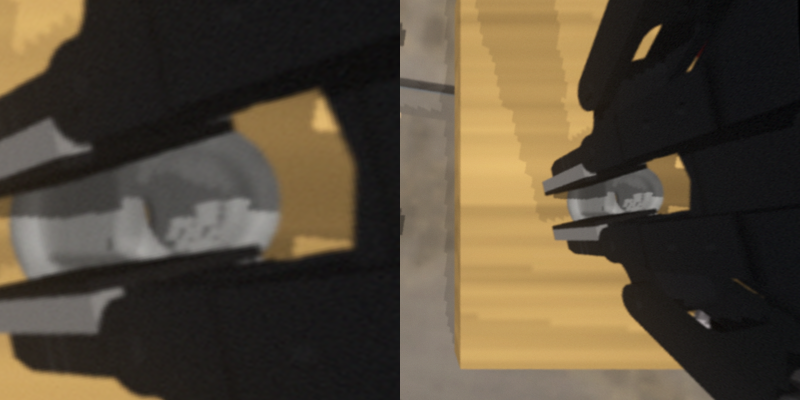

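>>> drive_tool --deltas '[[[212,-0.003,0,0,0,0,0],[212,-0.006,0,0,0,0,0],[212,-0.009,0,0,0,0,0],[212,-0.012,0,0,0,0,0],[212,-0.015,0,0,0,0,0],[212,-0.018,0,0,0,0,0],[212,-0.021,0.0007,0,0,0,2],[212,-0.024,0.0015,0,0,0,4],[212,-0.027,0.0022,0,0,0,6],[212,-0.03,0.003,0,0,0,8],[212,-0.033,0.0037,0,0,0,10],[212,-0.0365,0.0045,0,0,0,12.4]]]'

```text
clock: 4.45
tcp_pos: [0.497, 0.0099, 0.0333]
orientation: [-0.0, 0.651, 0.759, 0.0]
wrist_force: [0.1, 0.4, -0.4]
finger_gap: 0.0147
grip_force: 0.2
```

```bash
python3 - <<'E'
s=open('look.py').read()
s=s.replace('cv2.imwrite(f"pics','t0,d0=read_camera("top");t1,d1=read_camera("scene")\ndef big(n,p,z):\n    g,h=np.meshgrid(np.arange(400),np.arange(300));uy=np.array([-ux[1],ux[0]]);A=(g-200)*.0002;B=(150-h)*.0002\n    W=np.stack([cx+A*ux[0]+B*uy[0],cy+A*ux[1]+B*uy[1],np.full(A.shape,z)],-1).reshape(-1,3)\n    m=proj(calibration(n),W).astype(np.float32).reshape(300,400,2);return cv2.remap(p,m[...,0],m[...,1],cv2.INTER_CUBIC)\nb=b[50:350]\na=a[50:350]\na=np.vstack([a,big("top",t0,zt)]);b=np.vstack([b,big("scene",t1,zt)])\ncv2.imwrite(f"pics')
open('look.py','w').write(s)
E
python3 look.py a2 .048
```

```text
4.45 [0.497  0.0099 0.0333] [-0.      0.6515  0.7587  0.    ] 0.014672999072274324 [ 0.1   0.39 -0.39]
centre 0.5000090346549784 -0.00991043108086819
nut top px 683 [ 0.4999 -0.0097  0.0467] [ 0.5    -0.0104  0.0467]
```

View pics/a2.png

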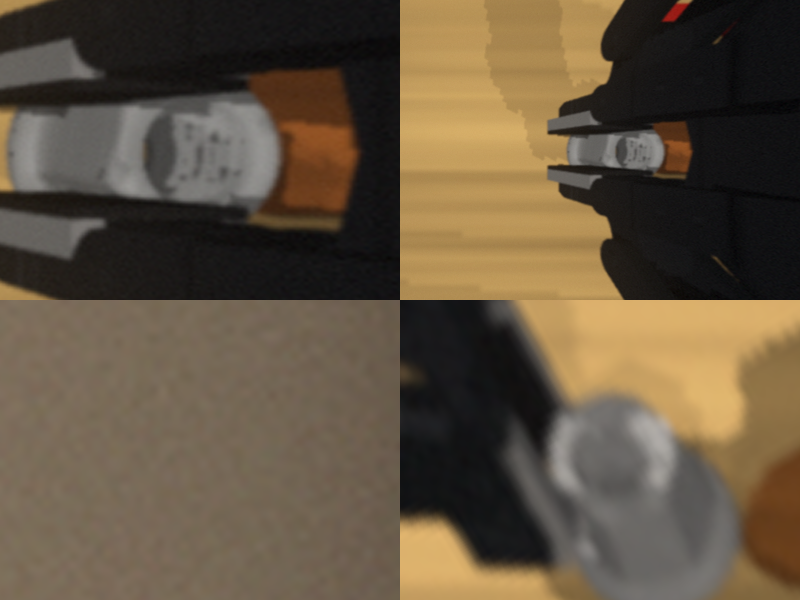

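The nut stayed flat-in, with its rear flat between the fingertips, so it is 30° off the slot. I'll widen the fork to grip its corners loosely and turn it 30° while pushing towards the pocket.

>>> drive_tool --deltas '[[[200,0,0,0,0,0,0],[200,-0.002,0,0,0,0,0],[200,-0.004,0,0,0,0,0],[200,-0.005,-0.0006,0,0,0,-3],[200,-0.006,-0.0013,0,0,0,-6],[200,-0.0077,-0.0021,0,0,0,-10],[200,-0.0094,-0.0029,0,0,0,-14],[200,-0.0112,-0.0037,0,0,0,-18],[200,-0.013,-0.0045,0,0,0,-22],[200,-0.015,-0.0052,0,0,0,-26],[200,-0.017,-0.0059,0,0,0,-30],[200,-0.017,-0.0059,0,0,0,-30]]]'

```text
clock: 6.1
tcp_pos: [0.4936, -0.0079, 0.0333]
orientation: [-0.0, 0.432, 0.902, 0.0]
wrist_force: [-0.0, -0.2, 0.3]
finger_gap: 0.019
grip_force: 0.1
```

```bash
python3 look.py a3 .048
```

```text
6.1 [ 0.4936 -0.0079  0.0333] [-0.      0.4322  0.9018  0.    ] 0.01902504476009624 [-0.01 -0.23  0.33]
centre 0.5060961849041778 -0.023446484618969567
nut top px 201 [ 0.4957 -0.0192  0.0468] [ 0.4961 -0.0211  0.0467]
```

>>> drive_tool --deltas '[[[200,0.01,0,0,0,0,0],[200,0.025,0,0,0,0,0],[200,0.032,0,-0.02,0,0,0],[200,0.03,0.01,-0.04,0,0,10],[200,0.025,0.02,-0.06,0,0,20],[200,0.0225,0.0225,-0.06,0,0,30],[200,0.0225,0.0225,-0.06,0,0,30]]]'

```text
clock: 7.12
tcp_pos: [0.4966, 0.0247, 0.0934]
orientation: [0.0, 0.649, 0.76, 0.0]
wrist_force: [0.1, 0.6, 0.2]
finger_gap: 0.0185
grip_force: 0.0
```

```bash
sed -i 's/t\[0\]+.02\*hx\[0\],t\[1\]+.02\*hx\[1\]/t[0]+.045*hx[0],t[1]+.045*hx[1]/' look.py; python3 look.py a4 .048
```

```text
7.125 [0.4966 0.0247 0.0934] [0.000e+00 6.495e-01 7.604e-01 1.000e-04] 0.01846224668560457 [0.06 0.62 0.19]
centre 0.5036775061620632 -0.019700597580916537
nut top px 543 [ 0.5017 -0.022   0.0468] [ 0.5031 -0.0219  0.047 ]
```

View pics/a4.png

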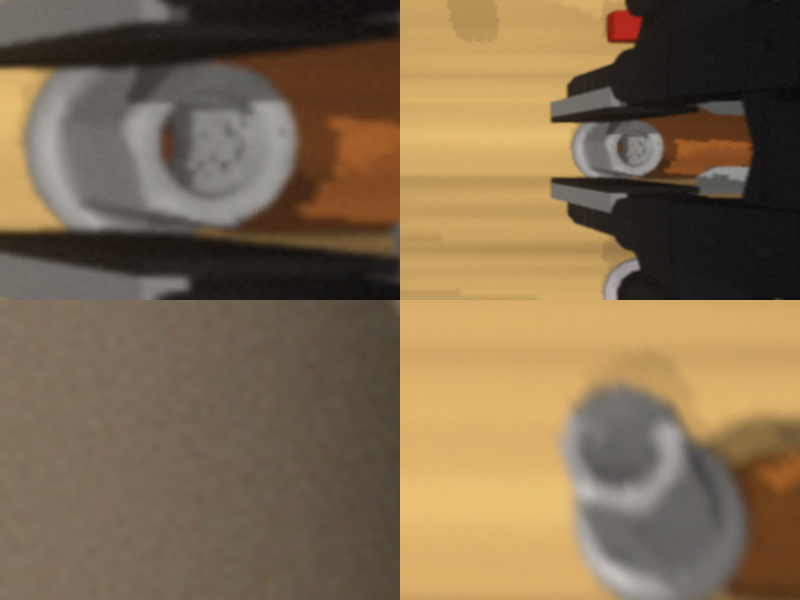

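```bash
cat > ori.py <<'E'
from h import *
def hexang(c,d,cx,cy,z0,z1,new=True):
    v,u=np.mgrid[0:480,0:640];o,dd=fray(c,np.c_[u.ravel(),v.ravel()]);P=(o+dd*d.ravel()[:,None])
    P=P.reshape(480,640,3)
    r=np.hypot(P[...,0]-cx,P[...,1]-cy);k=(P[...,2]>z0)&(P[...,2]<z1)&(r<.0185)&(r>.009)
    a=P[2:-2,4:]-P[2:-2,:-4];b=P[4:,2:-2]-P[:-4,2:-2]
    n=np.cross(a[:,:],b[:,:]) 
    nn=np.zeros_like(P);nn[2:-2,2:-2]=n;nn/=np.linalg.norm(nn,axis=2,keepdims=True)+1e-12
    q=k&(abs(nn[...,2])<.35)
    m=nn[q];s=np.sign(((P[q]-[cx,cy,0])*m*[1,1,0]).sum(1));m=m*s[:,None]
    az=np.degrees(np.arctan2(m[:,1],m[:,0]))
    print("n",q.sum(),"az hist (world)",dict(zip(*[x.tolist() for x in np.unique((az/6).round()*6,return_counts=True)])))
    Q=P[q];return Q
if __name__=="__main__":
    import sys
    c=calibration("wrist");d=np.load("w.npy");cx,cy,z0,z1=map(float,sys.argv[1:5])
    Q=hexang(c,d,cx,cy,z0,z1)
    # polygon fit: all side pts, best hex (angle,cx,cy) with apothem 12mm
    from scipy.optimize import least_squares
    best=[]
    for a0 in range(0,60,5):
        f=lambda p:np.max([(Q[:,0]-p[0])*np.cos(p[2]+i*np.pi/3)+(Q[:,1]-p[1])*np.sin(p[2]+i*np.pi/3) for i in range(6)],axis=0)*1e3-12
        r=least_squares(f,[cx,cy,np.radians(a0)],x_scale=[.001,.001,.1],loss="soft_l1");best.append((r.cost,np.degrees(r.x[2])%60,*r.x[:2]))
    for b in sorted(best)[:4]:print(np.round(b,4))
    print("jig flat-in angle:",98.74%60,"wanted",(98.74+30)%60)
E
python3 ori.py .5031 -.0225 .031 .0455
```

```text
n 521 az hist (world) {-180.0: 2, -174.0: 4, -96.0: 1, -90.0: 3, -84.0: 1, -78.0: 2, -72.0: 5, -66.0: 2, -60.0: 4, -54.0: 4, -48.0: 7, -42.0: 2, -36.0: 7, -30.0: 3, -24.0: 5, -18.0: 3, -6.0: 2, 0.0: 2, 6.0: 23, 12.0: 5, 30.0: 4, 36.0: 2, 42.0: 11, 48.0: 28, 54.0: 29, 60.0: 25, 66.0: 22, 72.0: 16, 78.0: 8, 84.0: 4, 90.0: 9, 96.0: 14, 102.0: 27, 108.0: 38, 114.0: 42, 120.0: 34, 126.0: 39, 132.0: 13, 138.0: 5, 144.0: 5, 150.0: 6, 156.0: 2, 162.0: 11, 168.0: 18, 174.0: 16, 180.0: 6}
[ 2.006369e+02  5.544540e+01  5.044000e-01 -2.260000e-02]
[ 2.006369e+02  5.544540e+01  5.044000e-01 -2.260000e-02]
[ 2.006369e+02  5.544540e+01  5.044000e-01 -2.260000e-02]
[ 2.006369e+02  5.544540e+01  5.044000e-01 -2.260000e-02]
jig flat-in angle: 38.739999999999995 wanted 8.740000000000009
```

>>> drive_tool --deltas '[[[200,-0.003,0.004,0,0,0,7],[200,-0.0137,0.0082,0.02,0,0,13.6],[200,-0.0137,0.0082,0.05,0,0,13.6],[200,-0.0137,0.0082,0.06,0,0,13.6],[200,-0.0137,0.0082,0.06,0,0,13.6]]]'

```text
clock: 7.9
tcp_pos: [0.5062, 0.0119, 0.0327]
orientation: [-0.001, 0.736, 0.678, -0.001]
wrist_force: [-0.6, 0.4, -1.7]
finger_gap: 0.0185
grip_force: 0.0
```

>>> drive_tool --deltas '[[[200,-0.006,0.0005,0,0,0,0],[200,-0.011,0.0005,0,0,0,0],[200,-0.014,0.0005,0,0,0,0],[200,-0.017,0.0005,0,0,0,0],[200,-0.018,0.0005,0,0,0,0],[200,-0.019,0,0,0,0,-3],[200,-0.02,-0.0006,0,0,0,-6],[200,-0.021,-0.0011,0,0,0,-9],[200,-0.022,-0.0017,0,0,0,-12],[200,-0.0232,-0.0023,0,0,0,-15],[200,-0.0244,-0.0028,0,0,0,-18],[200,-0.0244,-0.0028,0,0,0,-18]]]'

```text
clock: 9.4
tcp_pos: [0.5022, -0.0124, 0.0332]
orientation: [-0.0, 0.621, 0.784, -0.0]
wrist_force: [-0.9, 0.6, 0.0]
finger_gap: 0.0185
grip_force: 0.2
```

>>> drive_tool --deltas '[[[200,0.01,0,0,0,0,0],[200,0.025,0,0,0,0,0],[200,0.03,0,-0.03,0,0,4.5],[200,0.03,0,-0.06,0,0,4.5],[200,0.03,0,-0.06,0,0,4.5]]]'

```text
clock: 10.02
tcp_pos: [0.4972, 0.0177, 0.0955]
orientation: [0.002, 0.651, 0.759, 0.001]
wrist_force: [0.6, 0.5, 1.1]
finger_gap: 0.0186
grip_force: 0.0
```

```bash
python3 look.py a5 .048
python3 - <<'E'
from h import *
c=calibration("wrist");d=np.load("w.npy");v,u=np.mgrid[0:480,0:640];o,dd=fray(c,np.c_[u.ravel(),v.ravel()]);P=o+dd*d.ravel()[:,None]
k=(np.hypot(P[:,0]-.506,P[:,1]+.029)<.022)&(P[:,2]>.036)&(P[:,2]<.056);print(np.percentile(P[k,2],[50,90,97,99.5]),P[k].mean(0))
E
python3 ori.py .5055 -.029 .031 .0455
```

```text
10.025 [0.4972 0.0177 0.0955] [0.0019 0.6507 0.7593 0.0014] 0.018628726472340845 [0.64 0.49 1.05]
centre 0.5041069325465316 -0.026781790538585516
nut top px 504 [ 0.5024 -0.03    0.0468] [ 0.5035 -0.0301  0.0469]
[0.04320944 0.04449905 0.0448841  0.04533305] [ 0.50289412 -0.02877943  0.04225583]
n 599 az hist (world) {-180.0: 7, -174.0: 32, -168.0: 8, -162.0: 1, -156.0: 4, -150.0: 7, -144.0: 5, -138.0: 11, -132.0: 7, -126.0: 9, -120.0: 10, -114.0: 12, -108.0: 8, -102.0: 8, -96.0: 11, -90.0: 10, -84.0: 7, -78.0: 11, -72.0: 8, -66.0: 5, -60.0: 3, -54.0: 2, -48.0: 1, -36.0: 2, 0.0: 1, 6.0: 19, 12.0: 15, 30.0: 3, 36.0: 1, 42.0: 1, 48.0: 5, 54.0: 21, 60.0: 36, 66.0: 29, 72.0: 40, 78.0: 17, 84.0: 14, 90.0: 11, 96.0: 6, 102.0: 7, 108.0: 16, 114.0: 17, 120.0: 34, 126.0: 22, 132.0: 35, 138.0: 19, 144.0: 8, 150.0: 7, 156.0: 4, 162.0: 4, 168.0: 5, 174.0: 10, 180.0: 3}
[ 5.674839e+02  7.308800e+00  5.037000e-01 -3.000000e-02]
[ 5.674839e+02  7.306700e+00  5.037000e-01 -3.000000e-02]
[ 5.674839e+02  7.306700e+00  5.037000e-01 -3.000000e-02]
[ 5.674839e+02  7.308900e+00  5.037000e-01 -3.000000e-02]
jig flat-in angle: 38.739999999999995 wanted 8.740000000000009
```

View pics/a5.png

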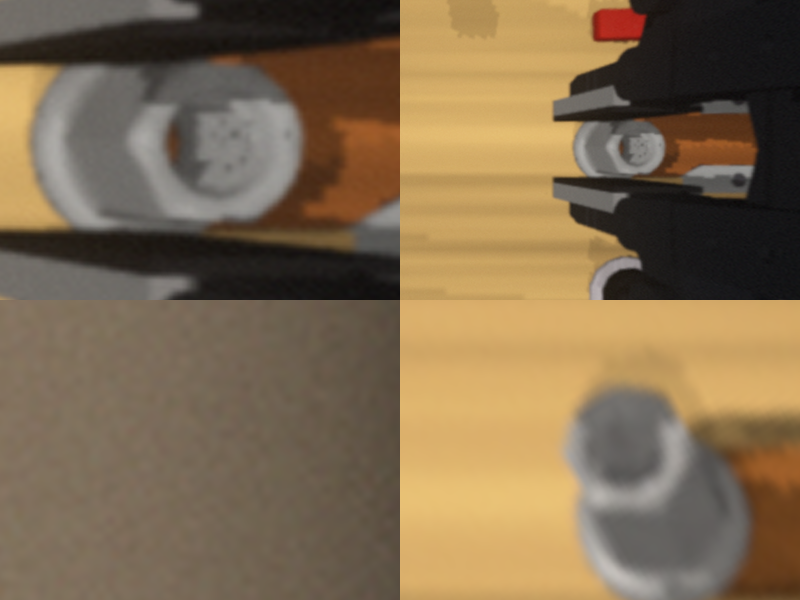

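The nut now points a corner to the rear, aligned to the slot within about 1.5°, and is centred at (0.504,-0.030). I'll push it with the fork, drifting +y onto the slot axis.

>>> drive_tool --deltas '[[[200,0,-0.001,0.04,0,0,0],[200,-0.01,-0.001,0.0625,0,0,0],[200,-0.02,-0.001,0.0625,0,0,0],[200,-0.026,-0.001,0.0625,0,0,0],[200,-0.03,-0.001,0.0625,0,0,0],[200,-0.032,-0.0002,0.0625,0,0,0],[200,-0.034,0.0006,0.0625,0,0,0],[200,-0.036,0.0014,0.0625,0,0,0],[200,-0.038,0.0022,0.0625,0,0,0],[200,-0.04,0.003,0.0625,0,0,0],[200,-0.042,0.0038,0.0625,0,0,0],[200,-0.044,0.0045,0.0625,0,0,0]]]'

```text
clock: 11.68
tcp_pos: [0.507, -0.0261, 0.0308]
orientation: [0.0, 0.651, 0.759, 0.0]
wrist_force: [0.1, 0.7, 0.1]
finger_gap: 0.0184
grip_force: 0.1
```

```bash
cat > z.py <<'E'
from h import *
import sys
s=get_state();t=s["tcp_pos"];q=s["orientation"];e=np.array([-(2*q[1]**2-1),-2*q[1]*q[2]]);y=np.array([-e[1],e[0]])
c=calibration("wrist");p,d=read_camera("wrist");np.save("w.npy",d);np.save("wp.npy",p)
v,u=np.mgrid[0:480,0:640];o,dd=fray(c,np.c_[u.ravel(),v.ravel()]);P=o+dd*d.ravel()[:,None]
hs=cv2.cvtColor(p,cv2.COLOR_RGB2HSV).reshape(-1,3)
R=P[:,:2]-t[:2];a=R@e;l=R@y
k=(abs(l)<.013)&(a>.0)&(a<.045)&(hs[:,1]<60)&(hs[:,2]>60)&(P[:,2]<.06)&(P[:,2]>.012)
print(s["clock"],t.round(4),s["wrist_force"].round(2),s["finger_gap"])
for a0 in np.arange(0,.045,.003):
    m=k&(a>=a0)&(a<a0+.003)
    if m.sum()>4:print(f"{a0*1e3:.0f} n{m.sum()} zmed {np.median(P[m,2])*1e3:.1f} z95 {np.percentile(P[m,2],95)*1e3:.1f}")
E
python3 z.py
```

```text
11.675 [ 0.507  -0.0261  0.0308] [0.12 0.7  0.08] 0.01841295801386997
0 n307 zmed 25.7 z95 28.3
3 n288 zmed 27.1 z95 29.0
6 n584 zmed 31.2 z95 38.6
9 n636 zmed 39.2 z95 44.3
12 n286 zmed 43.3 z95 45.3
15 n133 zmed 43.4 z95 45.3
18 n101 zmed 43.3 z95 45.2
21 n119 zmed 41.0 z95 44.1
24 n283 zmed 34.3 z95 43.1
27 n442 zmed 36.3 z95 41.6
30 n143 zmed 39.0 z95 41.2
33 n25 zmed 38.5 z95 39.8
```

>>> drive_tool --deltas '[[[200,-0.001,0.0002,-0.001,0,0,0],[200,-0.002,0.0004,-0.0015,0,0,0],[200,-0.003,0.0006,-0.0015,0,0,0],[200,-0.004,0.0008,-0.0015,0,0,0],[200,-0.005,0.001,-0.0015,0,0,0],[200,-0.006,0.001,-0.0015,0,0,0],[200,-0.007,0.001,-0.0015,0,0,0]]]'

```text
clock: 12.6
tcp_pos: [0.5088, -0.0328, 0.0323]
orientation: [-0.0, 0.651, 0.759, 0.0]
wrist_force: [0.3, 0.1, -0.0]
finger_gap: 0.0187
grip_force: 0.3
```

```bash
python3 z.py
```

```text
12.6 [ 0.5088 -0.0328  0.0323] [ 0.27  0.09 -0.04] 0.018694909579203094
0 n209 zmed 16.7 z95 18.4
3 n463 zmed 18.6 z95 35.4
6 n838 zmed 29.2 z95 37.5
9 n232 zmed 36.8 z95 38.0
12 n87 zmed 36.7 z95 37.8
15 n71 zmed 36.7 z95 37.6
18 n101 zmed 36.3 z95 37.7
21 n300 zmed 34.0 z95 37.6
24 n718 zmed 30.4 z95 37.4
27 n137 zmed 37.0 z95 38.0
42 n6 zmed 22.5 z95 23.3
```

```bash
python3 ori.py .5114 -.0498 .022 .0355
```

```text
n 774 az hist (world) {-174.0: 3, -168.0: 1, -162.0: 1, -156.0: 10, -150.0: 9, -144.0: 2, -138.0: 1, -132.0: 1, -126.0: 1, -120.0: 3, -114.0: 7, -108.0: 5, -102.0: 1, -96.0: 7, -90.0: 14, -84.0: 12, -78.0: 13, -72.0: 11, -66.0: 18, -60.0: 6, -54.0: 13, -48.0: 11, -42.0: 12, -36.0: 19, -30.0: 7, -24.0: 9, -18.0: 11, -12.0: 11, -6.0: 12, 0.0: 9, 6.0: 4, 12.0: 6, 36.0: 4, 42.0: 10, 48.0: 24, 54.0: 34, 60.0: 27, 66.0: 14, 72.0: 11, 78.0: 13, 84.0: 11, 90.0: 21, 96.0: 33, 102.0: 51, 108.0: 61, 114.0: 52, 120.0: 56, 126.0: 49, 132.0: 24, 138.0: 10, 144.0: 6, 150.0: 5, 156.0: 5, 162.0: 3}
[ 6.665279e+02  5.227340e+01  5.119000e-01 -5.070000e-02]
[ 6.665279e+02  5.227260e+01  5.119000e-01 -5.070000e-02]
[ 6.665279e+02  5.227180e+01  5.119000e-01 -5.070000e-02]
[ 6.665279e+02  5.227170e+01  5.119000e-01 -5.070000e-02]
jig flat-in angle: 38.739999999999995 wanted 8.740000000000009
```

The nut has dropped flat into the pocket (top at z≈0.0375), but it turned about 16° away from alignment as it fell. I'll recapture its rear corner and turn it back in place.

>>> drive_tool --deltas '[[[200,0.008,0,0,0,0,0],[200,0.012,0.004,0.001,0,0,8],[200,0.0086,0.0083,0.003,0,0,16.5],[200,0.004,0.007,0.003,0,0,16.5],[200,0,0.0058,0.003,0,0,16.5],[200,-0.002,0.0052,0.003,0,0,16.5],[200,-0.002,0.0038,0.003,0,0,12],[200,-0.002,0.0027,0.003,0,0,8],[200,-0.0022,0.0015,0.003,0,0,4],[200,-0.0025,0.0003,0.003,0,0,0],[200,-0.0028,-0.0009,0.003,0,0,-4],[200,-0.003,-0.0015,0.003,0,0,-6]]]'

```text
clock: 14.15
tcp_pos: [0.5075, -0.036, 0.0293]
orientation: [-0.0, 0.61, 0.792, 0.0]
wrist_force: [-0.1, 0.6, 0.3]
finger_gap: 0.0184
grip_force: 0.2
```

```bash
python3 z.py; python3 ori.py .512 -.052 .022 .0355 | grep -v az
```

```text
14.15 [ 0.5075 -0.036   0.0293] [-0.14  0.63  0.27] 0.018358182853537075
0 n41 zmed 16.2 z95 18.4
3 n287 zmed 17.3 z95 18.7
6 n752 zmed 25.3 z95 37.0
9 n546 zmed 33.7 z95 37.7
12 n137 zmed 36.9 z95 37.9
15 n77 zmed 37.0 z95 37.8
18 n80 zmed 36.4 z95 37.7
21 n154 zmed 36.1 z95 37.6
24 n451 zmed 30.6 z95 37.3
27 n585 zmed 32.4 z95 37.6
30 n72 zmed 37.0 z95 37.9
42 n9 zmed 23.1 z95 24.3
[ 1.156975e+03  4.406430e+01  5.142000e-01 -5.110000e-02]
[ 1.156975e+03  4.406410e+01  5.142000e-01 -5.110000e-02]
[ 1.156975e+03  4.406400e+01  5.142000e-01 -5.110000e-02]
[ 1.156975e+03  4.406550e+01  5.142000e-01 -5.110000e-02]
jig flat-in angle: 38.739999999999995 wanted 8.740000000000009
```

```bash
cat > ori2.py <<'E'
from h import *
from scipy.optimize import least_squares
import sys
s=get_state();t=s["tcp_pos"];q=s["orientation"];e=np.array([-(2*q[1]**2-1),-2*q[1]*q[2]]);y=np.array([-e[1],e[0]])
c=calibration("wrist");d=np.load("w.npy")
v,u=np.mgrid[0:480,0:640];o,dd=fray(c,np.c_[u.ravel(),v.ravel()]);P=o+dd*d.ravel()[:,None]
R=P[:,:2]-t[:2];a=R@e*1e3;l=R@y*1e3;z=P[:,2]*1e3
off=float(sys.argv[1]);w=float(sys.argv[2])
k=(abs(l)<w)&(a>off-16)&(a<off-6)&(z>21)&(z<35.5)
for l0 in np.arange(-w,w,2):
    m=k&(l>=l0)&(l<l0+2)
    if m.sum()>3:print(f"l {l0+1:.0f} n{m.sum()} a50 {np.median(a[m]):.1f}",end="; ")
print("heading",np.degrees(np.arctan2(e[1],e[0])))
A=np.c_[a[k],l[k]];b=[]
for a0 in range(0,60,5):
    f=lambda p:np.max([(A[:,0]-p[0])*np.cos(p[2]+i*np.pi/3)+(A[:,1]-p[1])*np.sin(p[2]+i*np.pi/3) for i in range(6)],axis=0)-12
    r=least_squares(f,[off,0,np.radians(a0)],x_scale=[1,1,.1],loss="soft_l1");g=np.degrees(r.x[2])%60
    b.append((r.cost/len(A),g,(g+np.degrees(np.arctan2(e[1],e[0])))%60,*r.x[:2]))
for x in sorted(b)[:12:3]:print("cost,ang(fork),ang(world; want 8.7),along,lat",np.round(x,2))
E
python3 ori2.py 18 8
```

```text
l -7 n77 a50 9.6; l -5 n75 a50 8.9; l -3 n79 a50 8.4; l -1 n69 a50 8.1; l 1 n85 a50 7.5; l 3 n84 a50 7.2; l 5 n75 a50 8.7; l 7 n64 a50 10.9; heading -75.11810800202926
cost,ang(fork),ang(world; want 8.7),along,lat [ 0.06 14.73 59.61 20.28 -0.54]
cost,ang(fork),ang(world; want 8.7),along,lat [ 0.06 14.73 59.61 20.28 -0.54]
cost,ang(fork),ang(world; want 8.7),along,lat [ 0.06 14.73 59.61 20.28 -0.54]
cost,ang(fork),ang(world; want 8.7),along,lat [ 0.06 14.73 59.61 20.28 -0.54]
```

>>> drive_tool --deltas '[[[200,0.006,0.001,0,0,0,3],[200,0.007,0.005,0,0,0,10],[200,0.0048,0.0063,0,0,0,15.3],[200,0,0.005,0,0,0,15.3],[200,-0.003,0.0042,0,0,0,15.3],[200,-0.0038,0.0042,0,0,0,15.3],[200,-0.0038,0.0033,0,0,0,12.5],[200,-0.0038,0.0025,0,0,0,10],[200,-0.0038,0.0018,0,0,0,7.5],[200,-0.0038,0.001,0,0,0,5],[200,-0.0038,0.0007,0,0,0,4]]]'

```text
clock: 15.58
tcp_pos: [0.5092, -0.0395, 0.0293]
orientation: [-0.0, 0.637, 0.77, 0.0]
wrist_force: [-0.4, 0.9, -1.2]
finger_gap: 0.0185
grip_force: 0.2
```

```bash
python3 z.py|head -1; python3 ori2.py 18 8
```

```text
15.575 [ 0.5092 -0.0395  0.0293] [-0.4   0.85 -1.21] 0.018513596376763943
l -7 n69 a50 9.2; l -5 n76 a50 8.4; l -3 n75 a50 7.5; l -1 n83 a50 6.6; l 1 n68 a50 5.9; l 3 n79 a50 6.4; l 5 n69 a50 8.3; l 7 n70 a50 9.9; heading -79.19045186074777
cost,ang(fork),ang(world; want 8.7),along,lat [ 0.06 22.26  3.07 19.35 -0.24]
cost,ang(fork),ang(world; want 8.7),along,lat [ 0.06 22.26  3.07 19.35 -0.24]
cost,ang(fork),ang(world; want 8.7),along,lat [ 0.06 22.26  3.07 19.35 -0.24]
cost,ang(fork),ang(world; want 8.7),along,lat [ 0.06 22.26  3.07 19.35 -0.24]
```

>>> drive_tool --deltas '[[[200,-0.001,0,0,0,0,0],[200,-0.002,0,0,0,0,0],[200,-0.003,0,0,0,0,0],[200,-0.004,0,0,0,0,0],[200,-0.005,0,0,0,0,0]]]'

```text
clock: 16.25
tcp_pos: [0.5104, -0.0444, 0.0293]
orientation: [0.0, 0.638, 0.77, 0.0]
wrist_force: [0.3, 0.4, -0.6]
finger_gap: 0.0186
grip_force: 0.2
```

```bash
python3 z.py|head -1; python3 ori2.py 18 8
```

```text
16.25 [ 0.5104 -0.0444  0.0293] [ 0.35  0.43 -0.55] 0.01855056134523364
l -7 n70 a50 9.0; l -5 n75 a50 7.8; l -3 n75 a50 7.0; l -1 n84 a50 5.9; l 1 n67 a50 5.0; l 3 n85 a50 5.8; l 5 n74 a50 7.1; l 7 n74 a50 8.5; heading -79.25930383120772
cost,ang(fork),ang(world; want 8.7),along,lat [ 0.07 27.04  7.78 18.58  0.51]
cost,ang(fork),ang(world; want 8.7),along,lat [ 0.07 27.04  7.78 18.58  0.51]
cost,ang(fork),ang(world; want 8.7),along,lat [ 0.07 27.04  7.78 18.58  0.51]
cost,ang(fork),ang(world; want 8.7),along,lat [ 0.07 27.04  7.78 18.58  0.51]
```

>>> drive_tool --deltas '[[[200,-0.001,0,0,0,0,0.5],[200,-0.002,0,0,0,0,1],[200,-0.003,0,0,0,0,1.5],[200,-0.004,0,0,0,0,2],[200,-0.005,-0.0001,0,0,0,2],[200,-0.006,-0.0002,0,0,0,2],[200,-0.007,-0.0002,0,0,0,2],[200,-0.008,-0.0002,0,0,0,2],[200,-0.009,-0.0003,0,0,0,2],[200,-0.01,-0.0003,0,0,0,2]]]'

```text
clock: 17.55
tcp_pos: [0.5121, -0.0541, 0.0294]
orientation: [-0.0, 0.651, 0.759, 0.0]
wrist_force: [-0.0, 2.1, 0.1]
finger_gap: 0.0183
grip_force: 1.0
```

```bash
python3 z.py|head -1; python3 ori2.py 18 8
```

```text
17.55 [ 0.5121 -0.0541  0.0294] [-0.04  2.13  0.11] 0.018298519933199888
l -7 n73 a50 8.9; l -5 n74 a50 7.6; l -3 n73 a50 6.8; l -1 n84 a50 5.6; l 1 n73 a50 4.8; l 3 n81 a50 5.5; l 5 n74 a50 6.9; l 7 n66 a50 8.1; heading -81.24833890202721
cost,ang(fork),ang(world; want 8.7),along,lat [ 0.05 26.89  5.64 18.4   0.65]
cost,ang(fork),ang(world; want 8.7),along,lat [ 0.05 26.89  5.64 18.4   0.65]
cost,ang(fork),ang(world; want 8.7),along,lat [ 0.05 26.89  5.64 18.4   0.65]
cost,ang(fork),ang(world; want 8.7),along,lat [ 0.05 26.89  5.64 18.4   0.65]
```

>>> drive_tool --deltas '[[[200,-0.001,0,0,0,0,0],[200,-0.002,0,0,0,0,0],[200,-0.003,0,0,0,0,0],[200,-0.004,0,0,0,0,0],[200,-0.005,0,0,0,0,0],[200,-0.006,0,0,0,0,0],[200,-0.007,0,0,0,0,0],[200,-0.008,0,0,0,0,0]]]'

```text
clock: 18.6
tcp_pos: [0.5133, -0.0622, 0.0293]
orientation: [0.0, 0.651, 0.759, 0.0]
wrist_force: [1.6, 1.7, -0.2]
finger_gap: 0.0186
grip_force: 1.1
```

```bash
python3 z.py|head -1; python3 ori2.py 18 8|tail -1
```

```text
18.6 [ 0.5133 -0.0622  0.0293] [ 1.57  1.67 -0.2 ] 0.018589900010396728
cost,ang(fork),ang(world; want 8.7),along,lat [ 0.06 27.18  5.92 18.39  0.87]
```

>>> drive_tool --deltas '[[[200,-0.0015,0.0003,0,0,0,0],[200,-0.003,0.0006,0,0,0,0],[200,-0.005,0.0008,0,0,0,0],[200,-0.007,0.0008,0,0,0,0],[200,-0.0095,0.0008,0,0,0,0],[200,-0.012,0.0008,0,0,0,0],[200,-0.0145,0.0008,0,0,0,0],[200,-0.017,0.0008,0,0,0,0],[200,-0.0195,0.0008,0,0,0,0],[200,-0.022,0.0008,0,0,0,0],[200,-0.0245,0.0008,0,0,0,0],[200,-0.027,0.0008,0,0,0,0]]]'

```text
clock: 20.15
tcp_pos: [0.518, -0.0889, 0.0293]
orientation: [-0.0, 0.651, 0.759, 0.0]
wrist_force: [0.1, 0.4, 0.4]
finger_gap: 0.0186
grip_force: 0.3
```

```bash
python3 z.py|head -1; python3 ori2.py 18 8|tail -1
```

```text
20.15 [ 0.518  -0.0889  0.0293] [0.11 0.41 0.42] 0.018644147056314793
cost,ang(fork),ang(world; want 8.7),along,lat [ 0.06 26.71  5.44 18.57  0.62]
```

>>> drive_tool --deltas '[[[200,-0.002,0,0,0,0,0],[200,-0.0045,0,0,0,0,0],[200,-0.0075,0,0,0,0,0],[200,-0.0105,0,0,0,0,0],[200,-0.0135,0,0,0,0,0],[200,-0.0165,0,0,0,0,0],[200,-0.0195,0,0,0,0,0],[200,-0.0225,0,0,0,0,0],[200,-0.0255,0,0,0,0,0],[200,-0.0285,0,0,0,0,0],[200,-0.0315,0,0,0,0,0],[200,-0.034,0,0,0,0,0]]]'

```text
clock: 21.7
tcp_pos: [0.5232, -0.1225, 0.0293]
orientation: [0.0, 0.651, 0.759, 0.0]
wrist_force: [-0.3, -0.5, -0.2]
finger_gap: 0.0183
grip_force: 0.2
```

>>> drive_tool --deltas '[[[200,-0.002,0,0,0,0,0],[200,-0.004,0,0,0,0,0],[200,-0.006,0,0,0,0,0],[200,-0.008,0,0,0,0,0],[200,-0.01,0,0,0,0,0],[200,-0.012,0,0,0,0,0],[200,-0.014,0,0,0,0,0],[200,-0.016,0,0,0,0,0]]]'

```text
clock: 22.7
tcp_pos: [0.5256, -0.1383, 0.0293]
orientation: [-0.0, 0.651, 0.759, 0.0]
wrist_force: [0.4, 0.6, -0.2]
finger_gap: 0.0186
grip_force: 0.2
```

```bash
python3 z.py|head -1; python3 ori2.py 18 8|tail -1
```

```text
22.7 [ 0.5256 -0.1383  0.0293] [ 0.42  0.55 -0.19] 0.01855289269011773
cost,ang(fork),ang(world; want 8.7),along,lat [ 0.05 26.61  5.34 18.59  0.55]
```

>>> drive_tool --deltas '[[[200,-0.0012,0,0,0,0,0],[200,-0.0024,0,0,0,0,0],[200,-0.0036,0,0,0,0,0],[200,-0.0048,0,0,0,0,0],[200,-0.006,0,0,0,0,0],[200,-0.007,0,0,0,0,0],[200,-0.008,0,0,0,0,0],[200,-0.009,0,0,0,0,0],[200,-0.0097,0,0,0,0,0],[200,-0.0104,0,0,0,0,0],[200,-0.0112,0,0,0,0,0],[200,-0.012,0,0,0,0,0]]]'

```text
clock: 24.25
tcp_pos: [0.5273, -0.1499, 0.0292]
orientation: [-0.0, 0.651, 0.759, 0.0]
wrist_force: [-0.5, 0.6, 0.9]
finger_gap: 0.0185
grip_force: 0.7
```

>>> drive_tool --deltas '[[[200,-0.0006,0,0,0,0,0],[200,-0.0012,0,0,0,0,0],[200,-0.0018,0,0,0,0,0],[200,-0.0024,0,0,0,0,0]]]'

```text
clock: 24.75
tcp_pos: [0.5276, -0.1519, 0.0293]
orientation: [-0.0, 0.651, 0.759, 0.0]
wrist_force: [-1.4, 3.7, 2.5]
finger_gap: 0.0182
grip_force: 2.5
```

Force is rising at the catch (about 4 N). I'll continue slowly.

>>> drive_tool --deltas '[[[200,-0.0006,0,0,0,0,0],[200,-0.0012,0,0,0,0,0],[200,-0.0018,0,0,0,0,0],[200,-0.0024,0,0,0,0,0],[200,-0.003,0,0,0,0,0]]]'

```text
clock: 25.38
tcp_pos: [0.528, -0.1544, 0.0294]
orientation: [-0.001, 0.651, 0.759, 0.001]
wrist_force: [-1.3, 6.0, 4.1]
finger_gap: 0.0182
grip_force: 3.9
```

>>> drive_tool --deltas '[[[200,-0.0006,0,0,0,0,0],[200,-0.0012,0,0,0,0,0],[200,-0.0018,0,0,0,0,0]]]'

```text
clock: 25.75
tcp_pos: [0.5283, -0.156, 0.0294]
orientation: [-0.001, 0.651, 0.759, 0.001]
wrist_force: [-0.9, 6.6, 4.7]
finger_gap: 0.0185
grip_force: 4.1
```

>>> drive_tool --deltas '[[[200,-0.0005,0,0,0,0,0],[200,-0.001,0,0,0,0,0],[200,-0.0015,0,0,0,0,0]]]'

```text
clock: 26.12
tcp_pos: [0.5286, -0.1575, 0.0294]
orientation: [-0.001, 0.651, 0.759, 0.001]
wrist_force: [-0.5, 7.2, 5.0]
finger_gap: 0.0185
grip_force: 4.0
```

```bash
python3 z.py|head -1; python3 ori2.py 18 8|tail -1
```

```text
26.125 [ 0.5286 -0.1575  0.0294] [-0.52  7.18  4.97] 0.018540130243947912
cost,ang(fork),ang(world; want 8.7),along,lat [ 0.09 29.36  8.15 17.77  0.24]
```

>>> drive_tool --deltas '[[[200,-0.0005,0,0,0,0,0],[200,-0.001,0,0,0,0,0],[200,-0.0013,0,0,0,0,0]]]'

```text
clock: 26.55
tcp_pos: [0.5288, -0.1589, 0.0295]
orientation: [-0.001, 0.651, 0.759, 0.001]
wrist_force: [-1.5, 7.0, 4.6]
finger_gap: 0.0184
grip_force: 3.9
```

>>> drive_tool --deltas '[[[200,-0.0004,0,0,0,0,0],[200,-0.0008,0,0,0,0,0]]]'

```text
clock: 26.8
tcp_pos: [0.529, -0.1598, 0.0294]
orientation: [-0.001, 0.651, 0.759, 0.001]
wrist_force: [-1.8, 6.7, 4.3]
finger_gap: 0.0184
grip_force: 3.6
```

>>> drive_tool --deltas '[[[200,-0.0004,0,0,0,0,0],[200,-0.0008,0,0,0,0,0]]]'

```text
clock: 27.05
tcp_pos: [0.5291, -0.1607, 0.0294]
orientation: [-0.0, 0.651, 0.759, 0.001]
wrist_force: [-1.2, 6.2, 3.5]
finger_gap: 0.0183
grip_force: 3.5
```

>>> drive_tool --deltas '[[[200,-0.0004,0,0,0,0,0],[200,-0.0008,0,0,0,0,0]]]'

```text
clock: 27.3
tcp_pos: [0.5293, -0.1616, 0.0294]
orientation: [-0.0, 0.651, 0.759, 0.001]
wrist_force: [-1.1, 5.1, 3.5]
finger_gap: 0.0186
grip_force: 3.2
```

>>> drive_tool --deltas '[[[200,-0.0004,0,0,0,0,0],[200,-0.0008,0,0,0,0,0]]]'

```text
clock: 27.55
tcp_pos: [0.5294, -0.1625, 0.0294]
orientation: [-0.0, 0.651, 0.759, 0.0]
wrist_force: [-1.1, 5.0, 3.4]
finger_gap: 0.0187
grip_force: 3.2
```

>>> drive_tool --deltas '[[[200,-0.0004,0,0,0,0,0],[200,-0.0007,0,0,0,0,0]]]'

```text
clock: 27.8
tcp_pos: [0.5295, -0.1627, 0.0294]
orientation: [-0.001, 0.651, 0.759, 0.001]
wrist_force: [-1.4, 6.6, 3.8]
finger_gap: 0.0183
grip_force: 4.0
```

>>> drive_tool --deltas '[[[200,-0.0004,0,0,0,0,0],[200,-0.0007,0,0,0,0,0],[200,-0.0007,0,0,0,0,0]]]'

```text
clock: 28.18
tcp_pos: [0.5295, -0.1629, 0.0294]
orientation: [-0.001, 0.651, 0.759, 0.001]
wrist_force: [-2.0, 8.1, 4.1]
finger_gap: 0.0184
grip_force: 4.6
```

>>> drive_tool --deltas '[[[200,-0.0005,0,0,0,0,0],[200,-0.0005,0,0,0,0,0]]]'

```text
clock: 28.42
tcp_pos: [0.5294, -0.163, 0.0294]
orientation: [-0.001, 0.651, 0.759, 0.001]
wrist_force: [-1.1, 9.7, 6.3]
finger_gap: 0.0184
grip_force: 5.1
```

>>> drive_tool --deltas '[[[200,0.003,0,0,0,0,0],[200,0.008,0,0,0,0,0],[200,0.02,0,0,0,0,0],[200,0.03,0,-0.02,0,0,0],[200,0.04,0,-0.06,0,0,0],[200,0.09,0,-0.1,0,0,0],[200,0.14,0,-0.14,0,0,0],[200,0.18,0,-0.14,0,0,0],[200,0.18,0,-0.14,0,0,0]]]'

```text
clock: 29.55
tcp_pos: [0.5019, 0.0156, 0.1702]
orientation: [0.001, 0.649, 0.76, 0.0]
wrist_force: [0.7, 0.4, -0.1]
finger_gap: 0.0184
grip_force: 0.0
```

Run:
```python
from h import *
s=get_state();print(s["clock"],s["tcp_pos"],s["wrist_force"])
ims=[]
for n in ("top","scene"):
    p,d=read_camera(n);c=calibration(n);np.save(n+"2.npy",p)
    g,h=np.meshgrid(np.arange(400),np.arange(400));A=(g-250)*.0004;B=(200-h)*.0004;ux=np.array((.152,-.988));uy=np.array([.988,.152])
    W=np.stack([.532+A*ux[0]+B*uy[0],-.18+A*ux[1]+B*uy[1],np.full(A.shape,.034)],-1).reshape(-1,3)
    m=proj(c,W).astype(np.float32).reshape(400,400,2);ims.append(cv2.remap(p,m[...,0],m[...,1],cv2.INTER_CUBIC))
    v,u=np.mgrid[0:480,0:640];o,dd=ray(c,np.c_[u.ravel(),v.ravel()]);P=o+dd*d.ravel()[:,None]
    R=P[:,:2]-[.532,-.18];a=R@ux;l=R@uy
    k=(abs(l)<.02)&(abs(a)<.02)&(P[:,2]>.0355)&(P[:,2]<.045);print(n,k.sum(),P[k].mean(0),np.median(P[k,2]))
cv2.imwrite("pics/fin.png",np.hstack(ims)[:,:,::-1])
```

```text
29.55 [0.50188462 0.01558208 0.17015654] [ 0.66028576  0.38151311 -0.06906926]
top 109 [ 0.53239304 -0.1823205   0.03793832] 0.03779796863006557
scene 188 [ 0.53047902 -0.18309364  0.03892785] 0.03890411663173038
```

View pics/fin.png

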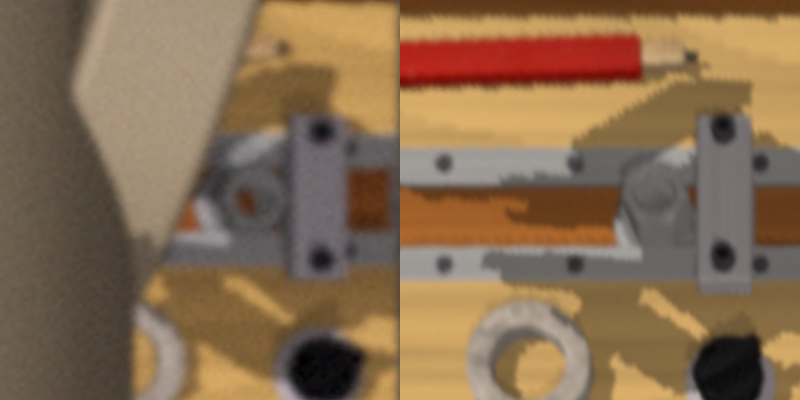

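The final view shows the nut against the stop block (top view: hex edge at about 287 px, block face at about 290 px), with its top at z≈0.038, so it is seated. The ring and pencil look undisturbed and the arm is clear, so I'm handing in.

```bash
python3 -c "
from workcell import *
print(hand_in())"
```

```text
the job is handed in; nothing more can be done
None
```

I pushed the nut into the pocket, along the slot and past the catch to the end stop, and handed the job in at about 29.6 s; no verdict came back. The push force peaked at about 12 N by the wrist reading, and the pencil and ring looked undisturbed in the last picture.

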